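# Close and lock the glue press

### The job

Shut the little glue press on the door panel: first push its sprung lever down by the pad at its free end until the catch snaps over it and holds it down by itself, and let go of it. Then take the black snap cap from the desk, push it mouth down onto the upright stud in the lever's slot until it clicks, and keep pressing after the click so that it sits fully home and bears firmly on the lever; finish while still holding the cap and pressing it down. Leave the scraper, the calipers and the glue bottle where they are.

Things in the scene. Friction and masses are not known exactly. Their poses are not given: they have to be found in the camera images.
- stud_seat (a point): Point on the axis of the glue press's upright steel stud, 50 mm above the desk, level with the top of the closed lever: the cap's underside lies here when fully home. The stud is 14 mm thick, nose tapered, its top 29 mm above this point; four sprung steel barbs stick out round it to 23 mm across, 7 to 23 mm above this point. z is up, x points along the press from hinge to the lever's free end.
- press: The glue press, fixed to the desk: plywood base 250 x 90 x 20 mm; origin on the desk under the stud's axis, x from the hinge towards the lever's free end, z up. The hinge axis is at x -125, z 45 mm, its brackets reach z 62 mm; a steel spring catch 30 mm wide and 71 mm high stands at x 72 to 92 mm.
- lever (a joint): Angle of the press's sprung lever, rad: 0 raised (free end up by 20 degrees), 0.35 level, hard stop 0.36. The spring pushes it up with about 4 N at the pad when raised, 7 N when level; shortly before level it also pushes the spring catch aside (about 13 N in all). At about 0.34 the catch snaps over it, the push falls to about 6 N, and the catch then holds it at about 0.34 when let go.
- lever_pad (a point): Centre of the top of the aluminium press pad at the lever's free end, 37 mm along the lever and 54 mm wide, 175 mm from the hinge axis; about 111 mm above the desk when raised, 52 mm when level. The point's x axis runs along the lever away from the hinge, its z out of the pad's top.
- clamp_bar: The aluminium lever bar of the press, two 14 x 10 mm rails with a 26 mm wide slot between them that lets the stud through; origin on the hinge axis, x along the bar. The cap's flange comes to bear on the two rails.
- cap_center (a point): Centre (half-way up) of the loose black ribbed snap cap, 60 g, standing mouth down on the desk: round body 34 mm in diameter, 50 mm high, with a flange 42 mm in diameter and 7 mm high round its foot. z points to its closed top. The mouth is 18.4 mm wide with a 5 mm high inner lip; the bore above it is 25 mm wide and reaches 34 mm up from the underside.
- cap: The same snap cap; origin at the centre of its underside, z up. Pushed down the stud, it meets the barbs with its underside about 13 mm above stud_seat, the push rises to about 8 to 12 N and then falls sharply (click: lip past the barbs, underside about 4 mm above stud_seat); it then comes to rest on the lever within 1.5 mm of stud_seat, and yields about 2 mm more at 10 N.
- scraper: Bystander: steel scraper with a wooden handle, 165 mm long, 45 mm wide, 17 mm high, lying in front of the rack.
- calipers: Bystander: brass calipers 150 mm long, 55 mm wide, lying flat, 12 mm high, in front of the rack.
- glue: Bystander: white glue bottle, 48 mm in diameter, 110 mm high; origin at the centre of its underside.
Mind the look-alikes: they are no part of the job. Of the things shaped like the cap, the black one is meant.

How it is judged:
On the way, in this order (a step that is already met when the one before it is completed fails the run):
1. the lever is down, held by the catch alone, and the robot is off it (value of joint lever above 0.325 rad and contact force between each of the arm, the fingers and clamp_bar below 0.2 N), for 0.2 s.
2. the cap has clicked over the barbs of the stud (z of cap_center in the frame of stud_seat below 0.0278 m and horizontal distance between cap_center and stud_seat below 0.005 m and angle between cap's own z axis and vertical below 0.12 rad), for 0.1 s.
At the end, for the whole second after the job is handed in: The lever is down behind its catch (over 0.325 rad); the cap is upright within 0.12 rad, within 5 mm of the stud's axis, its underside no more than 2.8 mm above the seat (clicked), and the fingers are on it and press it on the lever with more than 3 N throughout the last second (all of step 2 and value of joint lever above 0.325 rad and contact force between cap and clamp_bar above 3 N and contact force between the fingers and cap above 2 N); the arm keeps its last pose, push and grip.
It fails at once if the scraper is disturbed (distance of scraper from where it was at the start of the episode above 0.03 m).
It fails at once if the calipers are disturbed (distance of calipers from where it was at the start of the episode above 0.03 m).
It fails at once if the glue bottle is disturbed or tipped (distance of glue from where it was at the start of the episode above 0.03 m or angle between glue's own z axis and vertical above 0.5 rad).
It also fails if it takes over 64 s, if anything falls off the work surface, if the arm or the gripper's body presses on something with over 40 N, if the wrist force passes 120 N, or if a joint passes its speed limit or range.

### The arm

A 6-joint arm with a two-finger parallel gripper is mounted at the origin on the work surface. World frame = base frame: x ahead of the robot, y to its left, z up, the work surface at z = 0. Lengths are in m, angles in rad, forces in N, time in s.
With the tool pointing down it reaches from about 0.25 to 0.775 m from the base axis. Payload 4 kg.
Tool frame: the origin (TCP) lies at the very end of the fingers, on their centre line; the grasp point (between the pads) lies 19 mm behind it; z points along the fingers, y is the line along which they close (so a half turn about z gives the same grasp; the last joint's range is limited). The gripper opens to 85 mm and grips with 20 to 120 N. Pads are 22 mm wide; open, the fingers measure 114 mm over their backs; the gripper's body (76 mm by 85 mm) begins 54 mm behind the grasp point. The pads swing forward as they close: fully open they stand 13 mm farther back than shut.
Start: joints at [1.198, 0.087, 1.371, -0, 1.684, -0.103], TCP at [0.147, 0.53, 0.231] pointing down, gripper open.
Joint ranges: [-3.1, 3.1], [-0.76, 2.03], [0.27, 2.55], [-1.08, 4.22], [0.17, 2.65], [-2.57, 2.57]. Speed limits (rad/s): [2.79, 2.79, 3.14, 3.14, 3.14, 3.14].

### API

Orientations are given as a 3x3 rotation matrix whose columns are the frame's x, y, z axes.
In Python, from plant import manip, viewer gives the robot as it stands. The module is installed in compiled form; this text tells all that it offers.
- The arm moves only by the tool step_arm, never from a script. Its argument "deltas" is a list of rows, each an object with "linear": the shift along the tool's x, y, z in cm, a list of three; "turn": the turn about the tool's z in degrees. In form: [{"linear": [tx, ty, tz], "turn": turn}, ...]. A call has 1 to 5 rows; each row is the pose to reach, as a shift and turn from the pose commanded when the call began, along the tool's axes at that moment; what a row does not reach only later rows make up. A row lasts 1/8 s, in which the tool goes at most 62.5 mm and 10.7 degrees, less where a joint would pass 70% of its speed; a pose out of reach is approached as far as the arm can. A call with a gripper value outside its range is refused whole. "grip" is the finger opening in cm, from 0 to 8.54, set as the call begins (left out, the last holds). The fingers move at their own pace and stop on an object; "grip_force" is the grip in N (left out, the last holds). Time passes only in rows, so rows that repeat a pose let the fingers close. It gives the time, the measured TCP pose, the force, the opening and the grip force at its end, in the units of the state.
- manip.sense(): the state, without advancing time (a new reading comes with each control period).
- viewer.camera(name): name is "side" or "top"; returns the picture (420x560x3 uint8, red, green, blue); there is no depth.
- viewer.calibration(name): a dict with "camera_matrix" (3x3 intrinsics, pixels), "R" (3x3) and "t" (3): a world point X has camera coordinates R X + t. Camera axes: x right, y down, z forward; pixel columns grow to the right and rows downward; lengths in m; the calibration is good to about 2 mm. A picture is of the moment at which its call begins. calibration takes no time and is no camera call.
- manip.hand_in(): hands the job in; it is judged then, once.
The state is a dict: "time_s": time; "joint_positions": joint angles; "dq": joint speeds; "effort": joint torques, N m; "ee_pos": TCP position; "orientation": TCP orientation; "wrist_force": force on the tool from outside, world axes, zero at the start; "moment": the same for the moment, N m; "finger_gap": finger opening in m; "grasp_force": force on a finger pad.
Only numpy, scipy, OpenCV 4.12 (cv2) and the standard library are available. Lean on these libraries where they do the work, as an engineer would, in place of code of your own. Each camera call takes 0.05 s, during which the arm holds its last target. There are 200 camera calls.

## Working session

There is one attempt and no reset: what is moved stays moved. The work goes in short steps, Python scripts to look and compute and a tool call to move; the robot and the scene stay as the last step left them, time stands still between calls to the robot, and variables do not carry over. Pictures are saved under pics/ and viewed, at most 10 in all, crops included, and the job is handed in when it is done.

Besides the shell and the picture viewer there is one more tool, called after "Emit:" by a JSON object that holds its "name" and its "arguments", one argument or row to a line. step_arm: Moves the arm, as the interface text tells. Its arguments: {"type":"object","properties":{"deltas":{"type":"array"},"grip":{"type":"number"},"grip_force":{"type":"number"}},"required":["deltas"]}

```bash
mkdir -p pics; cat > h.py <<'E'
import numpy as np, cv2
from plant import manip, viewer
def snap(n,f,crop=None,s=1):
    im=viewer.camera(n)[:,:,::-1]
    if crop: a,b,c,d=crop; im=im[b:d,a:c]
    cv2.imwrite('pics/'+f,cv2.resize(im,None,fx=s,fy=s,interpolation=cv2.INTER_CUBIC))
def px(n,X):
    c=viewer.calibration(n); p=c['camera_matrix']@(c['R']@np.array(X,float)+c['t']); return p[:2]/p[2]
def ray(n,u,v,z):
    c=viewer.calibration(n); d=c['R'].T@np.linalg.inv(c['camera_matrix'])@[u,v,1]; o=-c['R'].T@c['t']
    return o+d*(z-o[2])/d[2]
E
python3 - <<'E'
from h import *
snap('top','t0.png',s=1.4); snap('side','s0.png',s=1.4)
for n in('top','side'):
    c=viewer.calibration(n); print(n,-c['R'].T@c['t'],c['R'][2],c['camera_matrix'][0,0])
s=manip.sense(); print(s['orientation'],s['wrist_force'],s['finger_gap'])
E
```

```text
top [0.44340026 0.00704612 1.14109699] [ 0.11893278  0.01451041 -0.99279627] 492.14847363285287
side [-0.02563483 -0.64888615  0.75225149] [ 0.52945012  0.61341489 -0.58600746] 462.91299057792025
[[-9.63838557e-01  2.66485801e-01 -7.43845335e-04]
 [ 2.66486755e-01  9.63836710e-01 -1.89867699e-03]
 [ 2.10974984e-04 -2.02824302e-03 -9.99997921e-01]] [-0.5490719   1.50954429  0.14739141] 0.08555626050909311
```

View pics/t0.png

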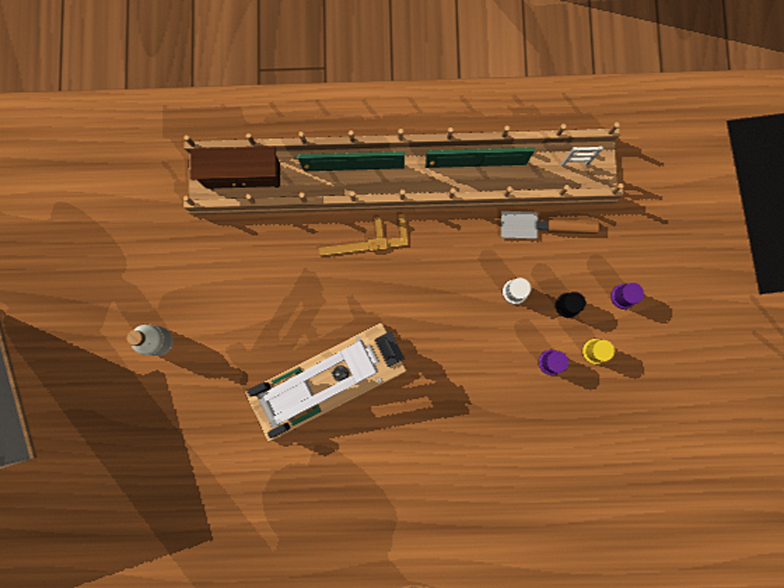

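View pics/s0.png

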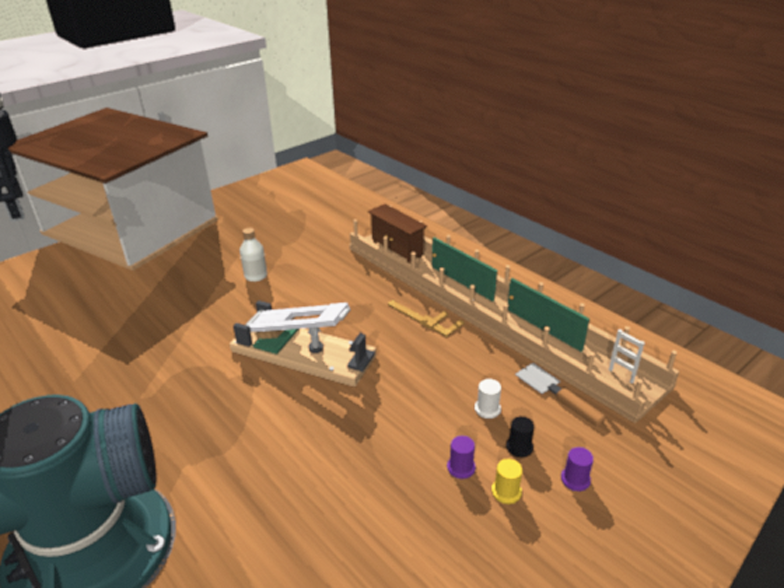

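The top view shows the press at about (330,380) with its hinge lower left and its lever raised. Cap-shaped things, in top-view pixels at 1.4x: white (517,290), black (570,304), purple (628,295), purple (553,362), yellow (599,350). I choose the black one at (570,304), and the side view shows it at (520,437). The glue is at (150,340), the calipers at (370,240) and the scraper at (550,226).

```bash
python3 - <<'E'
from h import *
a=viewer.camera('top')[:,:,::-1]
def g(im,x0,y0,x1,y1,s):
    o=cv2.resize(im[y0:y1,x0:x1],None,fx=s,fy=s,interpolation=cv2.INTER_CUBIC)
    for x in range((x0+9)//10*10,x1,10): cv2.putText(o,str(x),((x-x0)*s-8,8),0,.3,(0,255,255)); cv2.line(o,((x-x0)*s,10),((x-x0)*s,18),(0,255,255))
    for y in range((y0+9)//10*10,y1,10): cv2.putText(o,str(y),(0,(y-y0)*s+3),0,.3,(0,255,255)); cv2.line(o,(20,(y-y0)*s),(28,(y-y0)*s),(0,255,255))
    return o
cv2.imwrite('pics/t1.png',g(a,170,225,300,320,6))
b=viewer.camera('side')[:,:,::-1]
o1=g(a,340,180,470,275,3); o2=g(b,310,260,440,360,4)
H=max(o1.shape[0],o2.shape[0]); f=lambda o:cv2.copyMakeBorder(o,0,H-o.shape[0],0,0,0)
o2=g(b,320,265,420,355,4)
H=max(o1.shape[0],o2.shape[0])
cv2.imwrite('pics/c1.png',np.hstack([f(o1),f(o2)]))
E
```

```text
(no output)
```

View pics/t1.png

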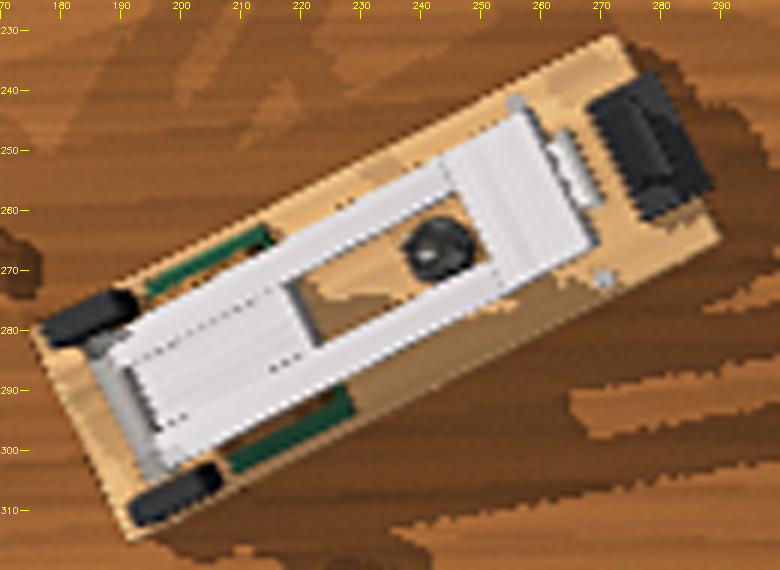

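View pics/c1.png

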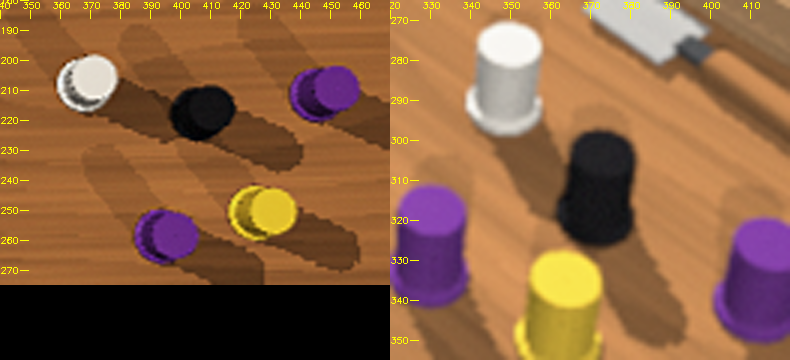

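The top crop shows base corners (z 20 mm) at (176,280), (192,315), (290,265) and (273,231), the stud top at about (243,264.5), the pad between (246,150 up)… (270,265), and the catch at (278,250). The second crop confirms the black cap: its top disc is at about (410,215) in the top view and about (373,305) in the side view.

```bash
python3 - <<'E'
from h import *
C=[ray('top',u,v,.02) for u,v in[(176,280),(192,315),(290,265),(273,231)]]
C=np.array(C);print(C.round(4)); print([np.linalg.norm(C[i]-C[(i+1)%4]).round(4) for i in range(4)])
ax=(C[2]+C[3]-C[0]-C[1])[:2]; ax/=np.linalg.norm(ax); n=np.array([-ax[1],ax[0]]); print('axis',ax,np.degrees(np.arctan2(ax[1],ax[0])))
S=ray('top',243,264.5,.077)[:2]; c=C.mean(0)[:2]; print('stud',S,'rel centre',(S-c)@ax,(S-c)@n)
th=np.radians(20)
P=c+((S-c)@ax)*ax; 
# pad corners near/far of raised pad top: outer end (257.5,243.5),(269.5,265)
for u,v in[(257.5,243.5),(269.5,265)]: q=ray('top',u,v,.118)[:2]; print('padend',(q-P)@ax,(q-P)@n)
print('pad expect px',px('top',[*(P+ax*(-.125+.175*np.cos(th))),.111]))
for n_,(a,b,cc,d) in {'top':(380,195,430,240),'side':(355,290,385,335)}.items():
    im=viewer.camera(n_); m=np.zeros(im.shape[:2],np.uint8); m[b:d,a:cc]=(im[b:d,a:cc].max(2)<38)
    k,l,st,ce=cv2.connectedComponentsWithStats(m); i=1+st[1:,4].argmax(); print(n_,st[i],ce[i])
    # fit silhouette of the cap
    M=(l==i)
    def sil(x,y):
        t=np.linspace(0,2*np.pi,40); o=np.zeros(M.shape,np.uint8)
        for r,z0,z1 in((.021,0,.007),(.017,0,.05)):
            p=np.array([px(n_,[x+r*np.cos(q),y+r*np.sin(q),z]) for q in t for z in(z0,z1)])
            cv2.fillConvexPoly(o,cv2.convexHull((p*16).round().astype(np.int32)),1,shift=4)
        return o
    from scipy.optimize import minimize
    g=ray(n_,*ce[i],.025); 
    f=lambda x:(sil(*x).astype(bool)^M).sum()
    r=minimize(f,g[:2],method='Nelder-Mead',options=dict(initial_simplex=g[:2]+np.array([[0,0],[.006,0],[0,.006]]),xatol=1e-4)); print('cap',g[:2],r.x,r.fun,M.sum())
E
```

```text
[[0.4216 0.2603 0.02  ]
 [0.3429 0.2244 0.02  ]
 [0.4486 0.0014 0.02  ]
 [0.5267 0.038  0.02  ]]
[np.float64(0.0865), np.float64(0.2467), np.float64(0.0862), np.float64(0.2459)]
axis [ 0.42762026 -0.90395847] -64.68336940344608
stud [0.4520348  0.10273973] rel centre 0.032877610325903625 0.0033444492179136053
padend 0.04934617011206998 0.026714874100463755
padend 0.05167211333557994 -0.02419946604111134
pad expect px [259.17599459 257.25464136]
top [397 209  21  18 289] [406.89965398 217.21799308]Traceback (most recent call last):
  File "<stdin>", line 25, in <module>
    res = _minimize_neldermead(fun, x0, args, callback, bounds=bounds,
                               **options)
    fxr = func(xr)
    fx = function(np.copy(x), *(wrapper_args + args))
  File "<stdin>", line 24, in <lambda>
  File "<stdin>", line 19, in sil
  File "h.py", line 8, in px
    c=viewer.calibration(n); p=c['camera_matrix']@(c['R']@np.array(X,float)+c['t']); return p[:2]/p[2]
ValueError: time passes only in moves, steps and waits
```

```bash
sed -i 's/^def px/CAL={n:viewer.calibration(n) for n in("top","side")}\ndef px/; s/viewer.calibration(n);/CAL[n];/' h.py
cat > cap.py <<'E'
from h import *
from scipy.optimize import minimize
def silh(n_,x,y,parts,shape):
    t=np.linspace(0,2*np.pi,40); o=np.zeros(shape,np.uint8)
    for r,z0,z1 in parts:
        p=np.array([px(n_,[x+r*np.cos(q),y+r*np.sin(q),z]) for q in t for z in(z0,z1)])
        cv2.fillConvexPoly(o,cv2.convexHull((p*16).round().astype(np.int32)),1,shift=4)
    return o
def fit(n_,box,parts,zc,thr):
    a,b,cc,d=box; im=viewer.camera(n_); m=np.zeros(im.shape[:2],np.uint8); m[b:d,a:cc]=(im[b:d,a:cc].max(2)<thr)
    k,l,st,ce=cv2.connectedComponentsWithStats(m); i=1+st[1:,4].argmax(); M=(l==i); g=ray(n_,*ce[i],zc)[:2]
    r=minimize(lambda x:(silh(n_,*x,parts,M.shape).astype(bool)^M).sum(),g,method='Nelder-Mead',options=dict(initial_simplex=g+np.array([[0,0],[.006,0],[0,.006]]),xatol=1e-4))
    return r.x.round(4),r.fun,M.sum(),ce[i]
E
python3 - <<'E'
from cap import *
P=((.021,0,.007),(.017,0,.05))
for t in(38,50,60): print(t,fit('top',(380,195,430,240),P,.025,t),fit('side',(355,290,385,335),P,.025,t))
E
```

```text
38 (array([ 0.5492, -0.2673]), np.float64(56.0), np.int64(290), array([406.87586207, 217.19655172])) (array([ 0.5474, -0.2686]), np.float64(180.0), np.int64(355), array([371.49295775, 313.34084507]))
50 (array([ 0.5492, -0.2673]), np.float64(43.0), np.int64(303), array([406.72607261, 217.11221122])) (array([ 0.5489, -0.2674]), np.float64(119.0), np.int64(415), array([371.57831325, 312.12771084]))
60 (array([ 0.5492, -0.2674]), np.float64(35.0), np.int64(312), array([406.69551282, 217.19230769])) (array([ 0.5474, -0.2686]), np.float64(103.0), np.int64(433), array([371.62586605, 312.24711316]))
```

Emit:
{"name": "step_arm", "arguments": {
  "deltas": [
    {"linear":[-43.4,-36.7,0],"turn":74.5},
    {"linear":[-43.4,-36.7,0],"turn":74.5},
    {"linear":[-43.4,-36.7,0],"turn":74.5},
    {"linear":[-43.4,-36.7,0],"turn":74.5},
    {"linear":[-43.4,-36.7,0],"turn":74.5}
  ],
  "grip": 0
}}

```text
time_s: 1.18
ee_pos: [0.3236, 0.2704, 0.2317]
orientation: [[-0.35, 0.937, 0.001], [0.937, 0.35, 0.001], [0.0, 0.002, -1.0]]
wrist_force: [0.8, 0.0, -0.6]
finger_gap: 0.0003
grasp_force: 0.0
```

```bash
cat > d.py <<'E'
import sys
from h import *
s=manip.sense(); R=np.array(s['orientation']); p=np.array(s['ee_pos'])
print('t',s['time_s'],'p',p.round(4),'yaw_y',np.degrees(np.arctan2(R[1,1],R[0,1])).round(2),'F',np.round(s['wrist_force'],2),'gap',round(s['finger_gap'],4))
if len(sys.argv)>3: print('cm',(R.T@(np.array(sys.argv[1:4],float)-p)*100).round(2))
E
python3 d.py .468 .061 .231
```

```text
t 1.175 p [0.3236 0.2704 0.2317] yaw_y 20.5 F [ 0.81  0.03 -0.59] gap 0.0003
cm [-24.67   6.19   0.07]
```

Emit:
{"name": "step_arm", "arguments": {
  "deltas": [
    {"linear":[-24.7,6.2,0],"turn":21},
    {"linear":[-24.7,6.2,0],"turn":21},
    {"linear":[-24.7,6.2,0],"turn":21},
    {"linear":[-24.7,6.2,0],"turn":21},
    {"linear":[-24.7,6.2,4],"turn":21}
  ]
}}

```text
time_s: 1.8
ee_pos: [0.4727, 0.0596, 0.1942]
orientation: [[0.009, 1.0, 0.009], [1.0, -0.009, -0.001], [-0.001, 0.009, -1.0]]
wrist_force: [-0.1, 0.3, -0.2]
finger_gap: -0.0001
grasp_force: 0.0
```

```bash
python3 d.py .468 .061 .125; python3 -c "
from h import *
snap('side','s1.png',(150,180,310,300),5)"
```

```text
t 1.8 p [0.4727 0.0596 0.1942] yaw_y -0.53 F [-0.14  0.3  -0.24] gap -0.0001
cm [ 0.14 -0.54  6.92]
```

View pics/s1.png

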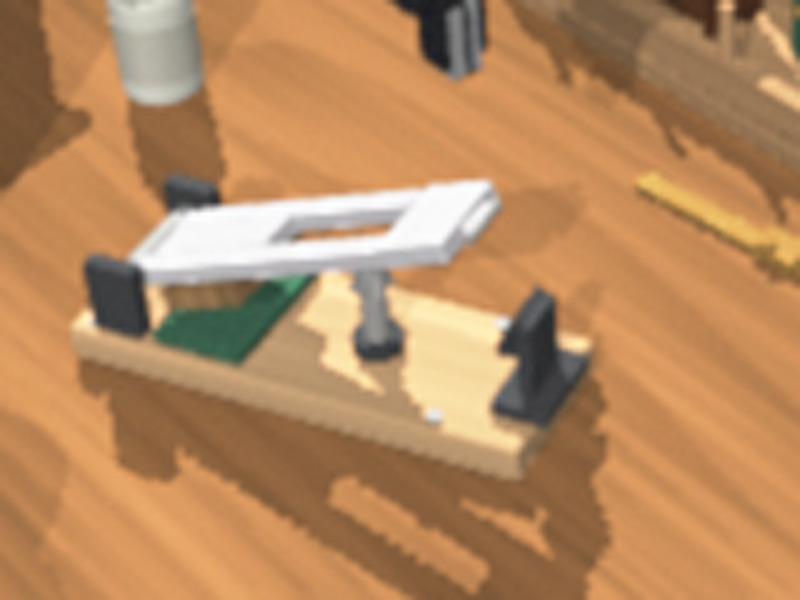

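The side crop shows the lever raised with its pad tip at crop (480,200), the catch at (535,350), and the finger tips above and behind at (460,60). The stud stands on a dark collar, so I will re-measure the stud's axis later. Going down onto the pad.

Emit:
{"name": "step_arm", "arguments": {
  "deltas": [
    {"linear":[0.1,-0.5,5],"turn":0},
    {"linear":[0.1,-0.5,8.5],"turn":0},
    {"linear":[0.1,-0.5,9],"turn":0},
    {"linear":[0.1,-0.5,10],"turn":0},
    {"linear":[0.1,-0.5,11],"turn":0}
  ]
}}

```text
time_s: 2.48
ee_pos: [0.4655, 0.064, 0.0833]
orientation: [[0.003, 1.0, 0.005], [1.0, -0.003, -0.001], [-0.001, 0.005, -1.0]]
wrist_force: [0.2, -2.0, 4.8]
finger_gap: 0.0001
grasp_force: 2.2
```

```bash
python3 d.py .468 .061 .052
```

```text
t 2.475 p [0.4655 0.064  0.0833] yaw_y -0.15 F [ 0.18 -2.01  4.81] gap 0.0001
cm [-0.29  0.23  3.13]
```

Emit:
{"name": "step_arm", "arguments": {
  "deltas": [
    {"linear":[-0.1,0.1,0.8],"turn":0},
    {"linear":[-0.1,0.1,1.6],"turn":0},
    {"linear":[-0.1,0.1,2.2],"turn":0},
    {"linear":[-0.1,0.1,2.7],"turn":0},
    {"linear":[-0.1,0.1,3],"turn":0}
  ]
}}

```text
time_s: 3.1
ee_pos: [0.4667, 0.0622, 0.0528]
orientation: [[0.003, 1.0, 0.005], [1.0, -0.003, -0.002], [-0.002, 0.005, -1.0]]
wrist_force: [1.0, -4.5, 4.9]
finger_gap: 0.0
grasp_force: 3.1
```

Emit:
{"name": "step_arm", "arguments": {
  "deltas": [
    {"linear":[0,0,0.1],"turn":0},
    {"linear":[0,0,0.2],"turn":0},
    {"linear":[0,0,0.3],"turn":0}
  ]
}}

```text
time_s: 3.48
ee_pos: [0.4668, 0.0622, 0.0501]
orientation: [[0.003, 1.0, 0.005], [1.0, -0.003, -0.002], [-0.002, 0.005, -1.0]]
wrist_force: [-0.7, -4.5, 10.2]
finger_gap: 0.0001
grasp_force: 5.3
```

Emit:
{"name": "step_arm", "arguments": {
  "deltas": [
    {"linear":[0,0,0.15],"turn":0},
    {"linear":[0,0,0.3],"turn":0}
  ]
}}

```text
time_s: 3.72
ee_pos: [0.467, 0.0622, 0.0494]
orientation: [[0.003, 1.0, 0.005], [1.0, -0.003, -0.002], [-0.002, 0.005, -1.0]]
wrist_force: [-5.9, -3.6, 23.8]
finger_gap: 0.0001
grasp_force: 11.6
```

The force rose steeply, so the lever is on its hard stop. Lifting off and looking.

Emit:
{"name": "step_arm", "arguments": {
  "deltas": [
    {"linear":[0,0,-1],"turn":0},
    {"linear":[0,0,-6],"turn":0},
    {"linear":[0,0,-12],"turn":0},
    {"linear":[0,-6,-17],"turn":0},
    {"linear":[6,-12,-17],"turn":0}
  ],
  "grip": 6
}}

```text
time_s: 4.35
ee_pos: [0.3699, 0.1031, 0.2151]
orientation: [[0.008, 1.0, 0.006], [1.0, -0.008, 0.002], [0.002, 0.006, -1.0]]
wrist_force: [-0.1, 1.3, -0.4]
finger_gap: 0.06
grasp_force: 0.0
```

Emit:
{"name": "step_arm", "arguments": {
  "deltas": [
    {"linear":[-6,6,0],"turn":0},
    {"linear":[-12,9,0],"turn":0},
    {"linear":[-18,14,0],"turn":0},
    {"linear":[-24,18,0],"turn":0}
  ]
}}

```text
time_s: 4.85
ee_pos: [0.52, -0.0963, 0.2112]
orientation: [[0.002, 1.0, -0.0], [1.0, -0.002, 0.002], [0.002, -0.0, -1.0]]
wrist_force: [0.2, 0.1, 0.5]
finger_gap: 0.0603
grasp_force: 0.0
```

```bash
python3 d.py .549 -.268 .1; python3 - <<'E'
from h import *
A=[]
for n,(x0,y0,x1,y1) in {'side':(160,205,280,280),'top':(195,225,295,300)}.items():
    im=viewer.camera(n)[y0:y1,x0:x1,::-1]; s=6
    o=cv2.resize(im,None,fx=s,fy=s,interpolation=cv2.INTER_CUBIC)
    for x in range(x0,x1,10): cv2.putText(o,str(x),((x-x0)*s,8),0,.3,(0,255,255)); cv2.line(o,((x-x0)*s,10),((x-x0)*s,18),(0,255,255))
    for y in range(y0,y1,5): cv2.putText(o,str(y),(0,(y-y0)*s+3),0,.3,(0,255,255))
    cv2.imwrite(f'pics/l_{n}.png',o)
E
```

```text
t 4.85 p [ 0.52   -0.0963  0.2112] yaw_y -0.12 F [0.15 0.14 0.52] gap 0.0603
cm [-17.18   2.93  11.09]
```

View pics/l_side.png

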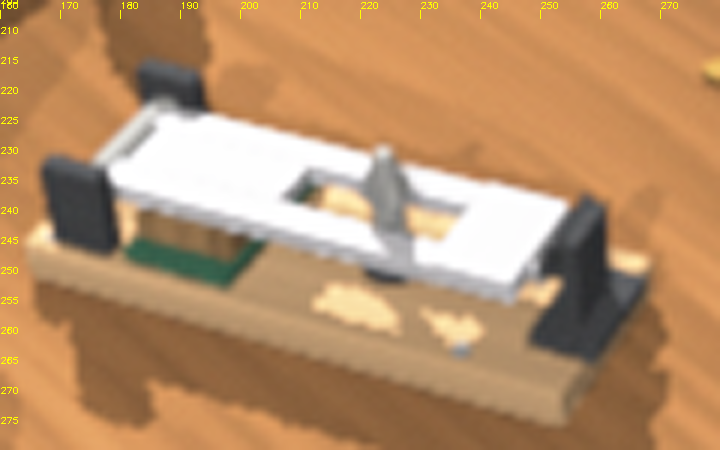

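View pics/l_top.png

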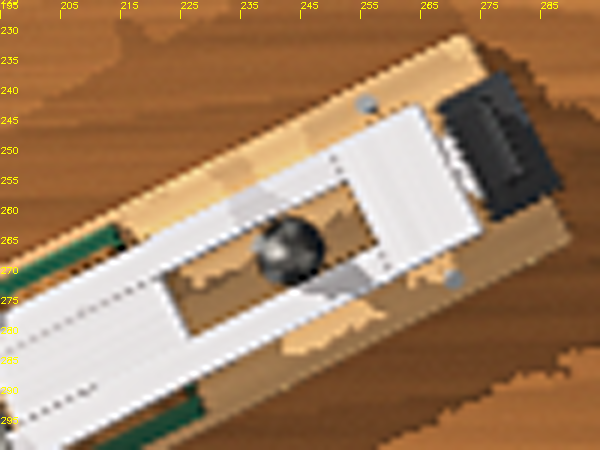

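The lever is level and held by the catch. The stud tip is at about (223.7,230.5) in the side view. In the top view the disc is at about (243.3,266.7) and the slot corners are at crop (163,277), (190,337), (347,182) and (378,243).

```bash
python3 - <<'E'
from h import *
f=lambda x,y:(195+(x+.5)/6-.5,225+(y+.5)/6-.5)
ax=np.array([.4276,-.9040]); n=np.array([.9040,.4276])
A=ray('side',223.5,230.3,.078)[:2]; print('side tip',A)
for z in(.02,.03,.045): print('top disc z',z,ray('top',*f(290,250),z)[:2])
print('top lit',ray('top',*f(285,238),.078)[:2])
sl=np.array([ray('top',*f(*q),.05)[:2] for q in[(163,277),(190,337),(378,243),(347,182)]]); print(sl, np.linalg.norm(np.diff(sl,axis=0),axis=1))
pe=np.array([ray('top',*f(*q),.051)[:2] for q in[(421,104),(482,233)]]); print('padend',pe)
m=sl.mean(0)
d=pe.mean(0)-.0685*ax; print('stud from padend (18.5+50)',d)
for nm,q in(('A',A),('pe',pe.mean(0)),('slot',m),('base',np.array([.4347,.131]))): print(nm,q@ax,q@n)
for z in(.03,.05,.079): print(z,px('side',[*A,z]),px('top',[*A,z]))
E
```

```text
side tip [0.44582235 0.10512258]
top disc z 0.02 [0.44856288 0.10812404]
top disc z 0.03 [0.44851683 0.10722244]
top disc z 0.045 [0.44844776 0.10587004]
top lit [0.45261256 0.10461308]
[[0.43980012 0.15230451]
 [0.41772528 0.14266315]
 [0.45012878 0.07300457]
 [0.47275092 0.08396017]] [0.02408847 0.07682645 0.02513536]
padend [[0.50065846 0.05599003]
 [0.45276338 0.03467564]]
stud from padend (18.5+50) [0.44742032 0.10725683]
A 0.09560282658178813 0.447973816107886
pe 0.1628607087432633 0.4503309912084067
slot 0.08818858267301637 0.4506831281300988
base 0.06745371999999997 0.4489844
0.03 [225.20919154 245.8030015 ] [243.87167927 267.43334133]
0.05 [224.50742776 239.43774359] [243.07174256 267.43457396]
0.079 [223.46346793 229.96864053] [241.85840851 267.43644359]
```

Emit:
{"name": "step_arm", "arguments": {
  "deltas": [
    {"linear":[-5,1.5,1],"turn":0},
    {"linear":[-11,2.9,2],"turn":0},
    {"linear":[-16,2.9,6],"turn":0},
    {"linear":[-17.2,2.9,11],"turn":0},
    {"linear":[-17.2,2.9,12],"turn":0}
  ]
}}

```text
time_s: 5.58
ee_pos: [0.5444, -0.2659, 0.0863]
orientation: [[0.005, 1.0, -0.009], [1.0, -0.005, 0.007], [0.007, -0.009, -1.0]]
wrist_force: [-0.1, 0.4, -0.6]
finger_gap: 0.0599
grasp_force: 0.0
```

```bash
python3 d.py .549 -.268 .012
```

```text
t 5.575 p [ 0.5444 -0.2659  0.0863] yaw_y -0.26 F [-0.15  0.39 -0.59] gap 0.0599
cm [-0.26  0.53  7.42]
```

Emit:
{"name": "step_arm", "arguments": {
  "deltas": [
    {"linear":[-0.2,0.4,2],"turn":0},
    {"linear":[-0.2,0.4,5],"turn":0},
    {"linear":[-0.2,0.4,7],"turn":0},
    {"linear":[-0.2,0.4,7.2],"turn":0},
    {"linear":[-0.2,0.4,7.2],"turn":0}
  ]
}}

```text
time_s: 6.2
ee_pos: [0.5524, -0.2695, 0.0211]
orientation: [[0.002, 1.0, 0.002], [1.0, -0.002, -0.001], [-0.001, 0.002, -1.0]]
wrist_force: [0.5, -0.2, -0.0]
finger_gap: 0.0602
grasp_force: 0.0
```

```bash
python3 d.py .549 -.268 .014
```

```text
t 6.2 p [ 0.5524 -0.2695  0.0211] yaw_y -0.14 F [ 0.54 -0.24 -0.01] gap 0.0602
cm [ 0.15 -0.34  0.71]
```

Emit:
{"name": "step_arm", "arguments": {
  "deltas": [
    {"linear":[0.1,-0.3,0.6],"turn":0},
    {"linear":[0.1,-0.3,0.6],"turn":0},
    {"linear":[0.1,-0.3,0.6],"turn":0}
  ]
}}

```text
time_s: 6.58
ee_pos: [0.5485, -0.2687, 0.0143]
orientation: [[0.003, 1.0, 0.0], [1.0, -0.003, -0.0], [-0.0, 0.0, -1.0]]
wrist_force: [0.5, 0.3, 0.3]
finger_gap: 0.0601
grasp_force: 0.0
```

Emit:
{"name": "step_arm", "arguments": {
  "deltas": [
    {"linear":[0,0,0],"turn":0},
    {"linear":[0,0,0],"turn":0},
    {"linear":[0,0,0],"turn":0},
    {"linear":[0,0,0],"turn":0}
  ],
  "grip": 2.5,
  "grip_force": 70
}}

```text
time_s: 7.08
ee_pos: [0.5489, -0.2688, 0.0145]
orientation: [[0.003, 1.0, 0.001], [1.0, -0.003, -0.001], [-0.001, 0.001, -1.0]]
wrist_force: [-0.0, -0.3, 2.9]
finger_gap: 0.0325
grasp_force: 69.9
```

Gripped. Lifting and carrying to the stud.

Emit:
{"name": "step_arm", "arguments": {
  "deltas": [
    {"linear":[0,0,-4],"turn":0},
    {"linear":[0,0,-9],"turn":0},
    {"linear":[5,-1.5,-14],"turn":0},
    {"linear":[10,-3,-15],"turn":0},
    {"linear":[15,-4,-15],"turn":0}
  ]
}}

```text
time_s: 7.7
ee_pos: [0.509, -0.1171, 0.1659]
orientation: [[0.004, 1.0, 0.004], [1.0, -0.004, -0.001], [-0.001, 0.004, -1.0]]
wrist_force: [1.2, 0.9, -0.3]
finger_gap: 0.033
grasp_force: 69.6
```

Emit:
{"name": "step_arm", "arguments": {
  "deltas": [
    {"linear":[5,-1.4,0],"turn":0},
    {"linear":[10,-2.8,0],"turn":0},
    {"linear":[15,-4.2,0],"turn":0},
    {"linear":[19,-5.4,0],"turn":0},
    {"linear":[21,-6,0],"turn":0}
  ]
}}

```text
time_s: 8.32
ee_pos: [0.4482, 0.0937, 0.1633]
orientation: [[0.001, 1.0, -0.001], [1.0, -0.001, 0.0], [0.0, -0.001, -1.0]]
wrist_force: [0.3, -0.2, -1.3]
finger_gap: 0.0325
grasp_force: 69.6
```

Emit:
{"name": "step_arm", "arguments": {
  "deltas": [
    {"linear":[0.5,0,0],"turn":0},
    {"linear":[0.5,0,0],"turn":0}
  ]
}}

```text
time_s: 8.57
ee_pos: [0.4496, 0.0965, 0.1636]
orientation: [[0.003, 1.0, -0.0], [1.0, -0.003, -0.0], [-0.0, -0.0, -1.0]]
wrist_force: [0.1, -0.2, 0.1]
finger_gap: 0.0328
grasp_force: 69.6
```

```bash
python3 d.py .447 .106 .115
```

```text
t 8.575 p [0.4496 0.0965 0.1636] yaw_y -0.16 F [ 0.14 -0.18  0.14] gap 0.0328
cm [ 0.95 -0.26  4.86]
```

Emit:
{"name": "step_arm", "arguments": {
  "deltas": [
    {"linear":[1,-0.3,2],"turn":0},
    {"linear":[1,-0.3,4],"turn":0},
    {"linear":[1,-0.3,5.5],"turn":0},
    {"linear":[1,-0.3,5.5],"turn":0},
    {"linear":[1,-0.3,5.5],"turn":0}
  ]
}}

```text
time_s: 9.2
ee_pos: [0.4473, 0.1064, 0.1096]
orientation: [[0.004, 1.0, 0.001], [1.0, -0.004, 0.0], [0.0, 0.001, -1.0]]
wrist_force: [0.7, 0.4, -0.5]
finger_gap: 0.0328
grasp_force: 69.6
```

```bash
python3 d.py .447 .106 .1; python3 - <<'E'
from h import *
snap('side','s2.png',(190,190,270,260),9)
p=np.array(manip.sense()['ee_pos']); f=lambda q:((q-[190,190]+.5)*9-.5).round(0)
print('underside centre',f(px('side',[p[0],p[1],p[2]-.0145])),'flange L/R', [f(px('side',[p[0]+a*.021*.757,p[1]-a*.021*.653,p[2]-.011])) for a in(-1,1)])
print('stud nose',f(px('side',[.447,.106,.079])))
E
```

```text
t 9.2 p [0.4473 0.1064 0.1096] yaw_y -0.21 F [ 0.7   0.37 -0.46] gap 0.0328
cm [-0.05 -0.03  0.96]
underside centre [301. 310.] flange L/R [array([220., 300.]), array([380., 297.])]
stud nose [307. 360.]
```

View pics/s2.png

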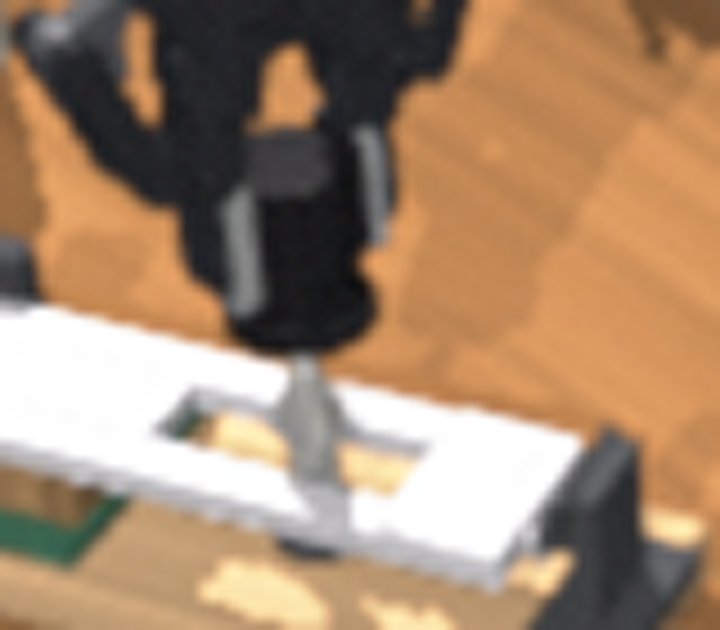

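The side crop shows the held cap upright over the stud: the flange is centred at column 303 and the nose at column 304. That is within 1 mm of concentric, so I lower it gently.

Emit:
{"name": "step_arm", "arguments": {
  "deltas": [
    {"linear":[0.05,-0.05,0.6],"turn":0},
    {"linear":[0.05,-0.05,1.2],"turn":0},
    {"linear":[0.05,-0.05,1.8],"turn":0},
    {"linear":[0.05,-0.05,2.2],"turn":0}
  ]
}}

```text
time_s: 9.75
ee_pos: [0.4458, 0.1073, 0.0863]
orientation: [[0.003, 1.0, -0.001], [1.0, -0.003, -0.0], [-0.0, -0.001, -1.0]]
wrist_force: [-0.3, 0.5, -0.9]
finger_gap: 0.0328
grasp_force: 69.6
```

Emit:
{"name": "step_arm", "arguments": {
  "deltas": [
    {"linear":[0,0,0.3],"turn":0},
    {"linear":[0,0,0.6],"turn":0},
    {"linear":[0,0,0.8],"turn":0},
    {"linear":[0,0,0.8],"turn":0}
  ]
}}

```text
time_s: 10.25
ee_pos: [0.4462, 0.1073, 0.079]
orientation: [[0.003, 1.0, 0.0], [1.0, -0.003, 0.0], [0.0, 0.0, -1.0]]
wrist_force: [-0.3, 0.6, -0.3]
finger_gap: 0.0327
grasp_force: 69.6
```

Underside at 64.5 mm with no side force. Pressing through the barbs.

Emit:
{"name": "step_arm", "arguments": {
  "deltas": [
    {"linear":[0,0,0.2],"turn":0},
    {"linear":[0,0,0.4],"turn":0},
    {"linear":[0,0,0.6],"turn":0},
    {"linear":[0,0,0.7],"turn":0}
  ]
}}

```text
time_s: 10.75
ee_pos: [0.447, 0.1074, 0.0735]
orientation: [[0.003, 1.0, 0.002], [1.0, -0.003, 0.0], [0.0, 0.002, -1.0]]
wrist_force: [-1.3, 0.2, 8.6]
finger_gap: 0.0329
grasp_force: 70.3
```

Emit:
{"name": "step_arm", "arguments": {
  "deltas": [
    {"linear":[0,0,0.1],"turn":0},
    {"linear":[0,0,0.2],"turn":0},
    {"linear":[0,0,0.3],"turn":0}
  ]
}}

```text
time_s: 11.12
ee_pos: [0.4465, 0.1074, 0.0691]
orientation: [[0.003, 1.0, 0.001], [1.0, -0.003, 0.0], [0.0, 0.001, -1.0]]
wrist_force: [1.4, -0.4, 2.4]
finger_gap: 0.0331
grasp_force: 70.0
```

Clicked: the force peaked above 8.6 N and fell to 2.4 N. Pressing on to seat the cap.

Emit:
{"name": "step_arm", "arguments": {
  "deltas": [
    {"linear":[0,0,0.15],"turn":0},
    {"linear":[0,0,0.3],"turn":0},
    {"linear":[0,0,0.45],"turn":0},
    {"linear":[0,0,0.5],"turn":0}
  ]
}}

```text
time_s: 11.62
ee_pos: [0.4455, 0.1072, 0.0646]
orientation: [[0.003, 1.0, -0.002], [1.0, -0.003, -0.0], [-0.0, -0.002, -1.0]]
wrist_force: [-4.2, -0.8, 7.2]
finger_gap: 0.0326
grasp_force: 73.2
```

Emit:
{"name": "step_arm", "arguments": {
  "deltas": [
    {"linear":[0,0,0.1],"turn":0},
    {"linear":[0,0,0.2],"turn":0},
    {"linear":[0,0,0.2],"turn":0}
  ]
}}

```text
time_s: 12.0
ee_pos: [0.4455, 0.1071, 0.0631]
orientation: [[0.003, 1.0, -0.002], [1.0, -0.003, -0.001], [-0.001, -0.002, -1.0]]
wrist_force: [-4.9, -1.1, 9.2]
finger_gap: 0.0327
grasp_force: 73.7
```

Emit:
{"name": "step_arm", "arguments": {
  "deltas": [
    {"linear":[0,0,0.1],"turn":0},
    {"linear":[0,0,0.2],"turn":0},
    {"linear":[0,0,0.2],"turn":0},
    {"linear":[0,0,0.2],"turn":0},
    {"linear":[0,0,0.2],"turn":0}
  ]
}}

```text
time_s: 12.62
ee_pos: [0.4456, 0.1071, 0.0628]
orientation: [[0.003, 1.0, -0.001], [1.0, -0.003, -0.001], [-0.001, -0.001, -1.0]]
wrist_force: [-8.1, -2.1, 17.7]
finger_gap: 0.0327
grasp_force: 74.6
```

Emit:
{"name": "step_arm", "arguments": {
  "deltas": [
    {"linear":[0,0,0],"turn":0},
    {"linear":[0,0,0],"turn":0},
    {"linear":[0,0,0],"turn":0},
    {"linear":[0,0,0],"turn":0},
    {"linear":[0,0,0],"turn":0}
  ]
}}

```text
time_s: 13.25
ee_pos: [0.4456, 0.1071, 0.0628]
orientation: [[0.003, 1.0, -0.001], [1.0, -0.003, -0.001], [-0.001, -0.001, -1.0]]
wrist_force: [-8.0, -1.5, 17.9]
finger_gap: 0.0329
grasp_force: 74.6
```

```bash
python3 -c "
from plant import manip
print(manip.hand_in())"
```

```text
the job is handed in; nothing more can be done
None
```

I handed the job in at about 13 s. The lever is down behind its catch, and the black cap is clicked onto the stud, still held and pressed down at a steady 18 N or so at the wrist. I kept clear of the scraper, calipers and glue bottle. The hand-in returned no verdict, so I don't know the score.

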